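Hold the pepper mill over the dressing tumbler

TASK

I am mixing a salad dressing: pick up the pepper mill by its head, carry it over the tops of the row of jars and hold it upright and centred over the empty tumbler, its foot about a finger's breadth (15 to 20 mm) above the rim and not touching the glass, so that I can grind into it. Finish there, still holding the mill steady; do not let go or put it down. Leave the tumbler, the jars and the other things where they stand, and touch neither glass nor jars with the mill.

Things in the scene. Friction and masses are not known exactly. Their poses are not given: they have to be found in the camera images.
- pepper_mill: pepper mill standing upright left or right of the row of jars, 179 mm tall, 0.2 to 0.35 kg: white foot (55 mm wide, 0 to 48 mm up), clear waist (39 mm wide), dark collar, pale round head (113 to 179 mm up, about 50 mm wide; it does not turn). Origin at the centre of its underside, z up its axis. Take it from above by the head, about 150 mm up
- tumbler: empty clear glass tumbler, 80 mm across, 90 mm tall, open at the top, origin at the centre of its underside, z up. It stands on the worktop on the other side of the row of jars. Leave where it stands
- tumbler_rim (a point): centre of the tumbler's mouth, at the height of its rim, 90 mm above its underside, z up; the mouth is about 72 mm wide inside
- sweet_jar: a jar of coloured sweets with a grey lid, the one nearest the robot, 68 mm across and 97 mm tall, origin at the centre of its underside; one of three closed jars that stand in a row with about 10 mm between them, roughly along x, between the mill and the tumbler. Leave standing
- pasta_jar: a squarish jar of pasta with a dark lid, the middle one, 73 mm across and 95 mm tall, origin at the centre of its underside; one of three closed jars that stand in a row with about 10 mm between them, roughly along x, between the mill and the tumbler. Leave standing. Its x axis points along the row, away from the robot
- nut_jar: a jar of nuts with a dark lid, the farthest one, 70 mm across and 90 mm tall, origin at the centre of its underside; one of three closed jars that stand in a row with about 10 mm between them, roughly along x, between the mill and the tumbler. Leave standing
- oil_bottle: slim oil bottle, 47 mm across, 185 mm tall, origin at the centre of its underside, at the back. Leave where it stands
- salt_shaker: salt shaker with a grey cap, 44 mm across, 90 mm tall, origin at the centre of its underside, at the back. Leave where it stands
- lemon: yellow lemon, 71 x 53 x 51 mm, lying on the worktop at the back right (a second lemon lies on the oak board farther right), origin at the centre of its underside. Leave where it lies
- boiler_box: large grey housing fixed on the wall at the right, hanging over the right part of the worktop: from its underside, 290 mm above the worktop, up to 1.1 m; its front face is 290 mm nearer the robot than its origin and its left face 240 mm left of it (origin at the centre of its underside). Keep the arm and wrist clear of it, also on the way from the start pose
Things that resemble listed ones, but are neither listed nor needed, are in the scene too. Leave any turquoise look-alike of the nut_jar alone.

How it is judged:
By the outcome, as a careful person would: the job done as asked, in the order asked, and still so for the second after the job is handed in, while the arm keeps its last pose, push and grip.
It also fails if it takes over 38 s, if anything falls off the work surface, if the arm or the gripper's body presses on something with over 40 N, if the wrist force passes 120 N, or if a joint passes its speed limit or range.

ROBOT

A 6-joint arm with a two-finger parallel gripper is mounted at the origin on a cart in front of the work surface, level with it; the furniture and walls round the work are solid. World frame = base frame: x ahead of the robot, y to its left, z up, the work surface at z = 0. Lengths are in m, angles in degrees, forces in N, time in s.
With the tool pointing down it reaches from about 0.425 to 0.95 m from the base axis. Payload 3.5 kg.
Tool frame: the origin (TCP) lies on the centre line of the jaws, within the pads' length; the fingertips stand 17 mm ahead of it and the grasp point (between the pads) lies 2 mm behind it; z points along the fingers, y is the line along which they close (so a half turn about z gives the same grasp; the last joint's range is limited). The gripper opens to 85 mm and grips with 20 to 120 N. Pads are 22 mm wide; open, the fingers measure 114 mm over their backs; the gripper's body (76 mm by 85 mm) begins 54 mm behind the grasp point. The pads swing forward as they close: fully open they stand 13 mm farther back than shut.
Start: joints at [-75.115, 16.404, 90.338, -0, 73.258, -8.594], TCP at [0.269, -0.619, 0.248] pointing down, gripper open.
Joint ranges: [-158.93, 158.93], [-51.34, 127.21], [12.03, 142.37], [-87.48, 267.48], [13.55, 161.25], [-162.69, 162.69]. Speed limits (degrees/s): [159.86, 159.86, 180, 180, 180, 180].

INTERFACE

Orientations are given as a 3x3 rotation matrix whose columns are the frame's x, y, z axes.
In Python, from rig import env gives the robot as it stands. The module is installed in compiled form; this text tells all that it offers.
- The arm moves only by the tool servo_tool, never from a script. Its argument "steps" is one flat list of numbers, 7 for each row, row after row: the shift along the tool's x, y, z in cm, then the turn, a rotation vector about the tool's x, y, z in units of 6 degrees (1.0 is 6 degrees), then the opening, from -1 (shut) to 1 (fully open), so that 0 is half open. In form: [tx, ty, tz, rx, ry, rz, fingers, tx, ty, tz, rx, ry, rz, fingers, ...]. A call has 1 to 5 rows; each row shifts and turns the commanded pose from where the row before left it, along the tool's axes as they then stand; what a row does not reach is not made up. A row lasts 1/12 s, in which the tool goes at most 41.7 mm and 7.16 degrees, less where a joint would pass 70% of its speed; a pose out of reach is approached as far as the arm can. A call with a gripper value outside its range is refused whole. The fingers move at their own pace and stop on an object; "force" is the grip in N (left out, the last holds). Time passes only in rows, so rows that do not move let the fingers close. It gives the time, the measured TCP pose, the force, the opening and the grip force at its end, in the units of the state.
- env.state(): the state, without advancing time (a new reading comes with each control period).
- env.get_image(name): name is "side" or "top"; returns the picture (384x512x3 uint8, blue, green, red); there is no depth.
- env.get_calibration(name): a dict with "mtx" (3x3 intrinsics, pixels), "xyz" and "attitude" of the camera in the world. Camera axes: x right, y down, z forward; pixel columns grow to the right and rows downward; lengths in m; the calibration is good to about 2 mm. A picture is of the moment at which its call begins. get_calibration takes no time and is no camera call.
- env.close_job(): hands the job in; it is judged then, once.
The state is a dict: "t": time; "q": joint angles; "qd": joint speeds; "tau": joint torques, N m; "ee_pos": TCP position; "orientation": TCP orientation; "wrist_force": force on the tool from outside, world axes, zero at the start; "torque": the same for the moment, N m; "opening": finger opening in m; "gripper_force": force on a finger pad.
Only numpy, scipy, OpenCV 4.12 (cv2) and the standard library are available. Lean on these libraries where they do the work, as an engineer would, in place of code of your own. Each camera call takes 0.05 s, during which the arm holds its last target. There are 200 camera calls.

## Working session

There is one attempt and no reset: what is moved stays moved. The work goes in short steps, Python scripts to look and compute and a tool call to move; the robot and the scene stay as the last step left them, time stands still between calls to the robot, and variables do not carry over. Pictures are saved under pics/ and viewed, at most 10 in all, crops included, and the job is handed in when it is done.

Besides the shell and the picture viewer there is one more tool, called as name(argument=value, ...) on one line, values as JSON. servo_tool: Moves the arm, as the interface text tells. Its arguments: {"type":"object","properties":{"steps":{"type":"array","items":{"type":"number"}},"force":{"type":"number"}},"required":["steps"]}

```bash
mkdir -p pics; python3 - <<'E'
from rig import env
import cv2
for n in("side","top"):
    cv2.imwrite(f"pics/{n}0.png",env.get_image(n)); c=env.get_calibration(n); print(n,c)
s=env.state();print(s)
E
```

```text
side {'mtx': array([[382.14898704,   0.        , 258.17326262],
       [  0.        , 382.14898704, 187.2411964 ],
       [  0.        ,   0.        ,   1.        ]]), 'xyz': array([-0.21300942,  0.39302257,  0.80994278]), 'attitude': array([[-0.41924057, -0.5580891 ,  0.71608233],
       [-0.90761654,  0.23881629, -0.34525208],
       [ 0.0216693 , -0.79467184, -0.60665237]])}
top {'mtx': array([[358.55399875,   0.        , 252.04350752],
       [  0.        , 358.55399875, 188.62917241],
       [  0.        ,   0.        ,   1.        ]]), 'xyz': array([0.30027284, 0.04502745, 1.25175856]), 'attitude': array([[-0.13160288, -0.9675423 ,  0.21573731],
       [-0.99130178,  0.12871363, -0.0274514 ],
       [-0.00120794, -0.21747346, -0.97606549]])}
{'t': 0.1, 'q': array([-7.51134697e+01,  1.64507492e+01,  9.04154377e+01,  5.16106983e-04,
        7.32601459e+01, -8.59344039e+00]), 'qd': array([-0.04513776, -0.15478282, -0.17447652,  0.04607803,  0.14538885,
        0.02183171]), 'tau': array([ 5.20852336e-04, -4.07298589e+01, -2.93698937e+01, -1.36646822e-04,
        3.45666478e-03,  3.80218694e-06]), 'ee_pos': array([ 0.26882992, -0.61853478,  0.2470481 ]), 'orientation': array([[ 9.17200544e-01,  3.98425465e-01, -5.58120062e-04],
       [ 3.98425712e-01, -9.17198126e-01,  2.13313232e-03],
       [ 3.37987561e-04, -2.17887951e-03, -9.99997569e-01]]), 'wrist_force': array([-0.21503177, -0.46965097,  0.73066751]), 'torque': array([0.00298048, 0.02310327, 0.04654006]), 'gripper_force': 0.0, 'opening': 0.08567034184122808}
```

View pics/side0.png

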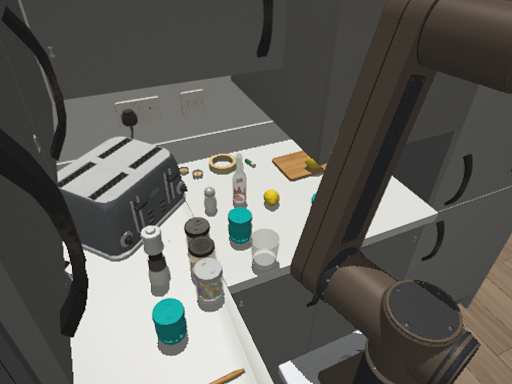

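View pics/top0.png

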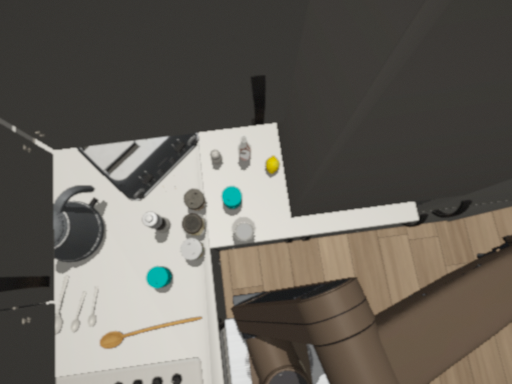

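The side view shows the mill at about (152,245), the jars at (197,232), (202,252) and (209,280), the tumbler at (265,248) and turquoise look-alikes at (240,225) and (170,320). The top view shows the mill head at (152,219), the jars at (193,200), (192,224) and (191,249), and the tumbler at (243,230). The boiler fills the dark upper right. I'll enlarge both views.

```bash
python3 - <<'E'
import cv2
a=cv2.imread("pics/side0.png")[180:310,130:290]; b=cv2.imread("pics/top0.png")[140:300,130:290]
cv2.imwrite("pics/sidec.png",cv2.resize(a,None,fx=5,fy=4.6 if 0 else 4.6,interpolation=cv2.INTER_CUBIC)[:598])
cv2.imwrite("pics/topc.png",cv2.resize(b,None,fx=3.75,fy=3.75,interpolation=cv2.INTER_CUBIC))
E
```

```text
(no output)
```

View pics/sidec.png

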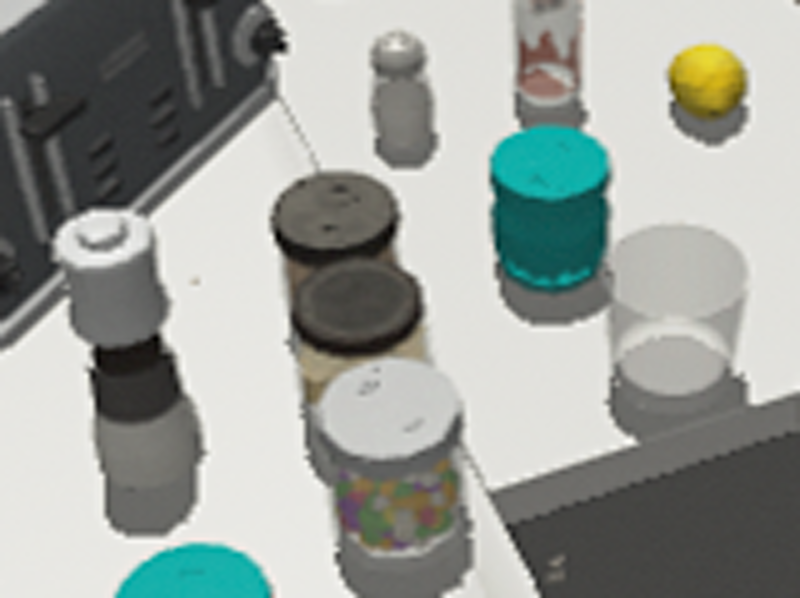

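View pics/topc.png

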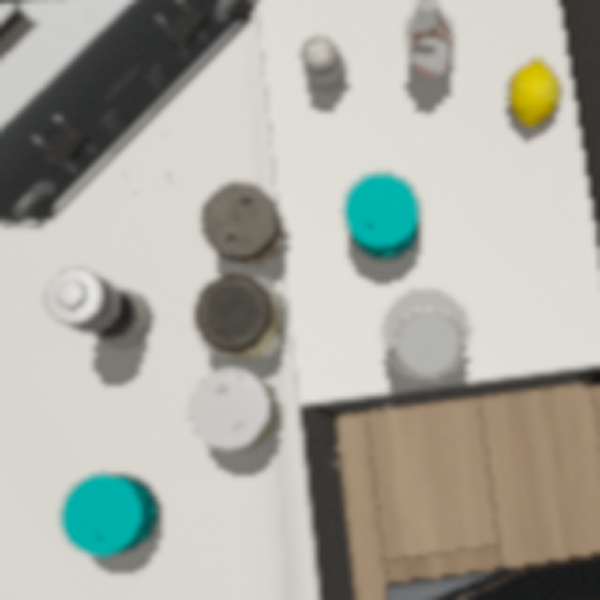

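The crops give clear centres for the mill knob, the lids and the tumbler rim and base. In the side crop these are knob (100,232), lids (335,210), (358,303), (390,410) and rim (678,275). In the top crop they are knob (73,292), lids (240,222), (234,312), (231,409) and rim (426,333).

```bash
cat > h.py <<'E'
from rig import env
import numpy as np
def ray(n,u,v):
    c=env.get_calibration(n); d=c["attitude"]@np.linalg.inv(c["mtx"])@[u,v,1]; return c["xyz"],d/np.linalg.norm(d)
def plane(n,u,v,z):
    o,d=ray(n,u,v); return o+d*(z-o[2])/d[2]
def tri(a,b):
    o1,d1=ray("side",*a);o2,d2=ray("top",*b)
    s=np.linalg.lstsq(np.c_[d1,-d2],o2-o1,rcond=None)[0]
    p,q=o1+s[0]*d1,o2+s[1]*d2; return (p+q)/2,np.linalg.norm(p-q)
def proj(n,p):
    c=env.get_calibration(n);q=c["mtx"]@(c["attitude"].T@(np.array(p)-c["xyz"]));return q[:2]/q[2]
E
python3 - <<'E'
from h import *
np.set_printoptions(precision=4,suppress=True)
S=lambda x,y:(130+x/5,180+y/4.6)
T=lambda x,y:(130+x/3.75,140+y/3.75)
for n,s,t,z in [("knob",(100,232),(73,292),.179),("rim",(678,275),(426,333),.09),("tbase",(676,365),(427,343),.005),("nut",(335,210),(240,222),.09),("pasta",(358,303),(234,312),.095),("sweet",(390,410),(231,409),.097),("turq",(550,163),(382,213),.09),("turq2",(195,600),(105,514),.09)]:
    print(n,*tri(S(*s),T(*t)),"S",plane("side",*S(*s),z)[:2],"T",plane("top",*T(*t),z)[:2])
print("foot base check S",plane("side",*S(150,470),0.0))
# boiler-ish: right
E
```

```text
knob [0.4908 0.3364 0.1687] 0.0014371821120981797 S [0.48   0.3379] T [0.4887 0.333 ]
rim [0.4294 0.0571 0.0817] 2.137843994008716e-06 S [0.4221 0.0609] T [0.4285 0.057 ]
tbase [0.4279 0.0573 0.007 ] 0.001879907882326772 S [0.4289 0.0557] T [0.4286 0.0581]
nut [0.5479 0.208  0.0874] 0.0017705726618219473 S [0.5456 0.2094] T [0.5469 0.2068]
pasta [0.4691 0.2206 0.0887] 0.0016123319261631844 S [0.4636 0.2228] T [0.4678 0.2189]
sweet [0.3865 0.2309 0.0916] 0.002261396199892885 S [0.3827 0.2331] T [0.3856 0.229 ]
turq [0.5397 0.0834 0.0873] 0.002813944126479338 S [0.5378 0.0857] T [0.5384 0.0821]
turq2 [0.3139 0.345  0.0878] 0.002356318884189541 S [0.3129 0.3462] T [0.3134 0.3433]
foot base check S [0.4724 0.3402 0.    ]
```

Stereo agrees with the single-view planes, and the heights and sizes match the listed ones. Next I need the boiler's extent.

```bash
python3 - <<'E'
import cv2,numpy as np
f=lambda i:np.clip(255*(i/255.)**.45,0,255).astype('uint8')
a=f(cv2.imread("pics/side0.png"))[0:260,200:512]; b=f(cv2.imread("pics/top0.png"))[0:260,200:512]
a=cv2.resize(a,(400,333));b=cv2.resize(b,(400,333))
cv2.imwrite("pics/boil.png",np.hstack([a,b]))
E
```

```text
(no output)
```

View pics/boil.png

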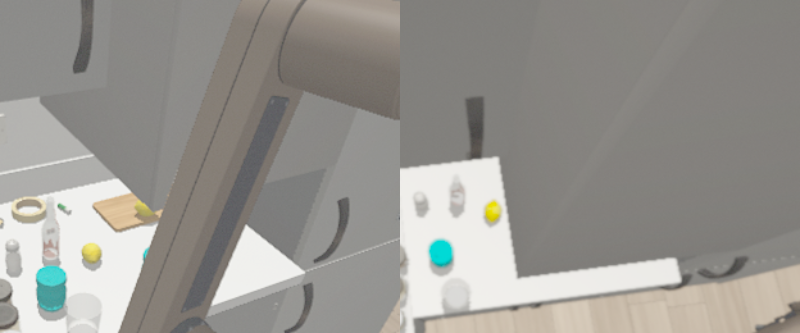

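The left panel (side view) shows the boiler's lower-left edge running down to its front corner near full-image pixel (322,160). In the top view the front-bottom corner is near (291,217) and the front edge runs to about (418,202).

```bash
python3 - <<'E'
from h import *
np.set_printoptions(precision=3,suppress=True)
print(tri((322.5,160),(291,217)),plane("side",322.5,160,.29),plane("side",232,78,.29),plane("top",291,217,.29),plane("top",412,202,.29),plane("top",279,125,.29))
s=env.state();print(s["ee_pos"])
E
```

```text
(array([ 0.417, -0.076,  0.309]), np.float64(0.006603660984858155)) [ 0.439 -0.097  0.29 ] [ 1.021 -0.087  0.29 ] [ 0.421 -0.076  0.29 ] [ 0.418 -0.409  0.29 ] [ 0.688 -0.083  0.29 ]
[ 0.269 -0.619  0.247]
```

The boiler's front face is at x≈0.42, spanning y≈-0.08 to -0.56, so I retract in front of it. The tool's y axis (azimuth -66.5°) already suits the mill, with the fingers tangential to the toaster, so I can keep the yaw all the way. First move: retract and rise.

servo_tool(steps=[1.2,-2.75,-1,0,0,0,1,1.2,-2.75,-1,0,0,0,1,1.2,-2.75,-1,0,0,0,1,1.2,-2.75,-1,0,0,0,1,1.2,-2.75,-1,0,0,0,1])

```text
t: 0.52
ee_pos: [0.269, -0.4674, 0.2978]
orientation: [[0.917, 0.398, -0.0], [0.398, -0.917, 0.002], [0.0, -0.002, -1.0]]
wrist_force: [1.1, -0.4, 1.0]
opening: 0.0854
gripper_force: 0.0
```

```bash
python3 - <<'E'
from h import *
np.set_printoptions(precision=3,suppress=True)
s=env.state();print(s["t"],s["q"],s["ee_pos"],s["wrist_force"],s["qd"])
# planar fit: r=a+L1 sin(q2)+L2 sin(q2+q3) ; z
for q,p in(([-75.113,16.451,90.415],[.26883,-.61853,.24705]),(s["q"],s["ee_pos"])):
    a=np.radians(q[0]);print("along",p[0]*np.cos(a)+p[1]*np.sin(a),"lat",-p[0]*np.sin(a)+p[1]*np.cos(a))
E
```

```text
0.5167 [-70.868  -2.857 106.246   0.002  76.701  -4.332] [ 0.269 -0.467  0.298] [ 1.11  -0.417  1.033] [ 12.372 -46.501  32.424   0.067  13.145  12.043]
along 0.6668347292979043 lat 0.10089783745051586
along 0.5297234900801808 lat 0.10090871855503783
```

The fit gives L1≈0.439, L2≈0.567 and a lateral offset of 0.101, and the height change agrees. At z≈0.30 a reach of about 0.3 is feasible, so I'll pass the boiler at x≈0.30.

servo_tool(steps=[1.68,-2.91,0,0,0,0,1,1.68,-2.91,0,0,0,0,1,1.68,-2.91,0,0,0,0,1,1.68,-2.91,0,0,0,0,1,1.68,-2.91,0,0,0,0,1])

```text
t: 0.93
ee_pos: [0.288, -0.3003, 0.2977]
orientation: [[0.917, 0.398, -0.0], [0.398, -0.917, 0.001], [0.0, -0.001, -1.0]]
wrist_force: [0.5, -0.8, 0.2]
opening: 0.0852
gripper_force: 0.0
```

servo_tool(steps=[1.68,-2.91,0,0,0,0,1,1.68,-2.91,0,0,0,0,1,1.68,-2.91,0,0,0,0,1,1.42,-3.27,0,0,0,0,1,1.42,-3.27,0,0,0,0,1])

```text
t: 1.35
ee_pos: [0.2992, -0.1291, 0.2978]
orientation: [[0.918, 0.398, -0.0], [0.398, -0.918, 0.0], [-0.0, -0.001, -1.0]]
wrist_force: [1.3, 0.7, 0.4]
opening: 0.0853
gripper_force: 0.0
```

servo_tool(steps=[1.42,-3.27,0,0,0,0,1,1.42,-3.27,0,0,0,0,1,1.42,-3.27,0,0,0,0,1,1.42,-3.27,0,0,0,0,1,1.42,-3.27,0,0,0,0,1])

```text
t: 1.77
ee_pos: [0.299, 0.0492, 0.2981]
orientation: [[0.918, 0.398, 0.001], [0.398, -0.918, -0.0], [0.001, 0.001, -1.0]]
wrist_force: [0.2, -0.3, 0.2]
opening: 0.0853
gripper_force: 0.0
```

servo_tool(steps=[2.85,-2.39,0,0,0,0,1,2.85,-2.39,0,0,0,0,1,2.85,-2.39,0,0,0,0,1,2.85,-2.39,0,0,0,0,1,2.85,-2.39,0,0,0,0,1])

```text
t: 2.18
ee_pos: [0.3828, 0.2162, 0.2978]
orientation: [[0.917, 0.4, -0.0], [0.4, -0.917, -0.0], [-0.0, 0.0, -1.0]]
wrist_force: [0.4, -0.6, -0.3]
opening: 0.0851
gripper_force: 0.0
```

servo_tool(steps=[2.85,-2.39,0,0,0,0,1,2.88,-1.04,0,0,0,0,1,2.88,-1.04,0,0,0,0,1,2.88,-1.04,0,0,0,0,1,2.88,-1.04,0,0,0,0,1])

```text
t: 2.6
ee_pos: [0.489, 0.3326, 0.2974]
orientation: [[0.917, 0.399, -0.001], [0.399, -0.917, -0.001], [-0.001, 0.0, -1.0]]
wrist_force: [1.0, -0.5, 1.7]
opening: 0.0852
gripper_force: 0.0
```

servo_tool(steps=[0,0,0,0,0,0,1])

```text
t: 2.68
ee_pos: [0.4908, 0.3336, 0.2959]
orientation: [[0.917, 0.399, -0.002], [0.399, -0.917, -0.0], [-0.002, -0.001, -1.0]]
wrist_force: [-0.5, 0.1, -0.4]
opening: 0.0853
gripper_force: 0.0
```

```bash
python3 - <<'E'
from h import *
import cv2
np.set_printoptions(precision=4,suppress=True)
s=env.state();print(s["ee_pos"],s["q"])
a=env.get_image("side");b=env.get_image("top")
cv2.imwrite("pics/s1.png",np.hstack([cv2.resize(a[130:300,70:290],(400,309)),cv2.resize(b[150:290,70:250],(400,311))[:309]]))
E
```

```text
[0.4908 0.3336 0.2959] [24.4006  4.3061 99.2076  0.0348 76.5796 90.8505]
```

View pics/s1.png

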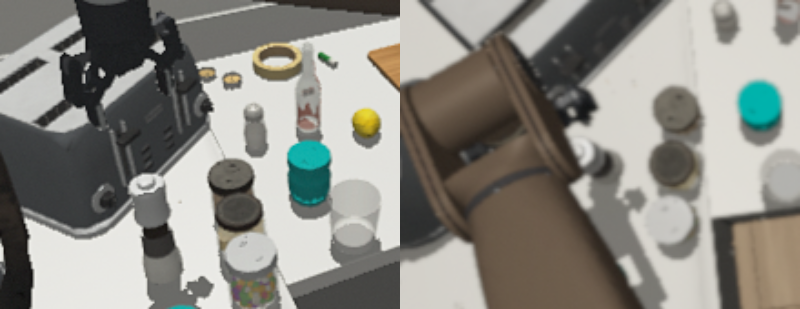

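The gripper hovers above and slightly behind the mill in the side view: fingers mid-panel (142,115), head (148,185). The toaster corner lies just behind. I'll check the projections and the toaster clearance.

```bash
python3 - <<'E'
from h import *
np.set_printoptions(precision=3,suppress=True)
print("tcp",proj("side",env.state()["ee_pos"]),"head150",proj("side",[.489,.334,.15]),"top179",proj("side",[.489,.334,.179]),proj("top",[.489,.334,.179]))
print("toaster base corner",plane("side",122,248,0),plane("top",133,197,0),plane("side",104,240,0))
for z in(.15,.2):print(z,"top edge corner",plane("side",113,218,z),plane("top",135,197,z),plane("side",76,237,z), plane("top",79,149,z))
E
```

```text
tcp [144.068 188.009] head150 [152.628 236.305] top179 [150.843 227.536] [149.112 217.812]
toaster base corner [0.636 0.411 0.   ] [0.603 0.434 0.   ] [0.69  0.453 0.   ]
0.15 top edge corner [0.594 0.411 0.15 ] [0.566 0.381 0.15 ] [0.559 0.502 0.15 ] [0.747 0.551 0.15 ]
0.2 top edge corner [0.533 0.41  0.2  ] [0.553 0.366 0.2  ] [0.501 0.493 0.2  ] [0.727 0.528 0.2  ]
```

The mill is at about (0.489, 0.334). The toaster corner is more than 75 mm away, so I descend.

servo_tool(steps=[-0.15,-0.05,3.5,0,0,0,1,0,0,3.4,0,0,0,1,0,0,3,0,0,0,1,0,0,2.8,0,0,0,1,0,0,2.1,0,0,0,1])

```text
t: 3.2
ee_pos: [0.4847, 0.3296, 0.1479]
orientation: [[0.917, 0.398, -0.003], [0.398, -0.917, -0.001], [-0.003, 0.0, -1.0]]
wrist_force: [-0.1, -0.7, -0.3]
opening: 0.0851
gripper_force: 0.0
```

servo_tool(steps=[0,0,0,0,0,0,1,0,0,0,0,0,0,0.6], force=40)

```text
t: 3.37
ee_pos: [0.4856, 0.3301, 0.1497]
orientation: [[0.917, 0.398, -0.003], [0.398, -0.917, -0.001], [-0.003, 0.0, -1.0]]
wrist_force: [-0.1, 0.2, 0.4]
opening: 0.0755
gripper_force: 0.0
```

```bash
python3 - <<'E'
from h import *
import cv2
a=env.get_image("side");b=env.get_image("top")
cv2.imwrite("pics/s2.png",np.hstack([cv2.resize(a[170:290,90:210],(400,400),interpolation=cv2.INTER_CUBIC),cv2.resize(b[170:270,110:210],(400,400))]))
s=env.state();print(s["ee_pos"],s["wrist_force"],s["opening"])
E
```

```text
[0.48772919 0.33123777 0.15275469] [-0.0898376   0.61823954 -0.14199451] 0.06841865713621949
```

View pics/s2.png

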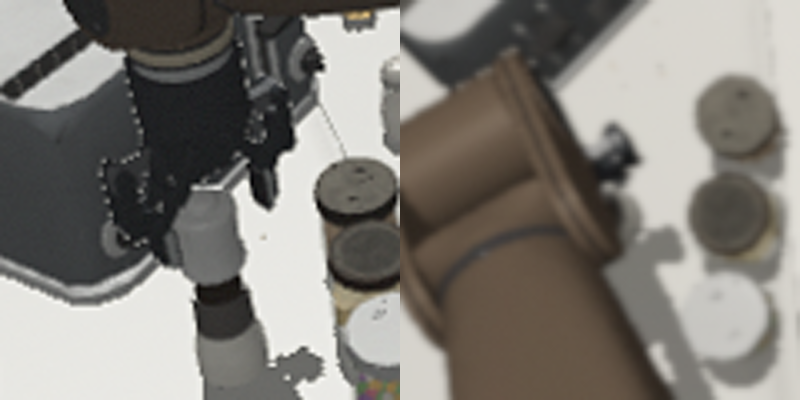

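The fingers straddle the head: tips at panel (163,262) and (262,207), head centre (210,240). I close.

servo_tool(steps=[0,0,0.2,0,0,0,0.3,0,0,0.2,0,0,0,0,0,0,0,0,0,0,-0.3,0,0,0,0,0,0,-1,0,0,0,0,0,0,-1], force=50)

```text
t: 3.88
ee_pos: [0.4882, 0.3327, 0.1496]
orientation: [[0.917, 0.398, 0.004], [0.398, -0.917, 0.004], [0.005, -0.002, -1.0]]
wrist_force: [-1.1, 1.7, 6.2]
opening: 0.0459
gripper_force: 50.8
```

servo_tool(steps=[0,0,0,0,0,0,-1,0,0,0,0,0,0,-1,0,0,0,0,0,0,-1,0,0,0,0,0,0,-1,0,0,0,0,0,0,-1])

```text
t: 4.3
ee_pos: [0.4881, 0.3327, 0.1496]
orientation: [[0.917, 0.398, 0.004], [0.398, -0.917, 0.004], [0.005, -0.002, -1.0]]
wrist_force: [-2.3, 1.1, 4.4]
opening: 0.0458
gripper_force: 50.8
```

servo_tool(steps=[0,0,-1,0,0,0,-1,0,0,-2,0,0,0,-1,0,0,-3,0,0,0,-1,0,0,-3,0,0,0,-1,0,0,-3,0,0,0,-1])

```text
t: 4.72
ee_pos: [0.4863, 0.3307, 0.2674]
orientation: [[0.917, 0.398, -0.001], [0.398, -0.917, -0.001], [-0.002, 0.0, -1.0]]
wrist_force: [0.4, -0.1, -2.9]
opening: 0.046
gripper_force: 51.4
```

servo_tool(steps=[0,0,-2,0,0,0,-1,0,0,-0.5,0,0,0,-1,0,0,0,0,0,0,-1,0,0,0,0,0,0,-1])

```text
t: 5.05
ee_pos: [0.4863, 0.3307, 0.2899]
orientation: [[0.917, 0.398, -0.002], [0.398, -0.917, -0.001], [-0.002, 0.0, -1.0]]
wrist_force: [-0.1, -0.1, -4.1]
opening: 0.0459
gripper_force: 51.4
```

```bash
python3 - <<'E'
from h import *
import cv2
np.set_printoptions(precision=4,suppress=True)
a=env.get_image("side");b=env.get_image("top")
s=env.state();print(s["ee_pos"],s["orientation"],s["wrist_force"],s["torque"],s["opening"],s["gripper_force"])
p=s["ee_pos"]
for d in(0,-.035,-.1,-.148):print(d,proj("side",p+[0,0,d]))
cv2.imwrite("pics/s3.png",cv2.resize(a[150:280,80:240],None,fx=4.5,fy=4.5,interpolation=cv2.INTER_CUBIC))
E
```

```text
[0.4858 0.3306 0.2884] [[ 0.9172  0.3984 -0.0045]
 [ 0.3984 -0.9172 -0.0021]
 [-0.0049  0.0002 -1.    ]] [-0.8958 -0.7852 -3.3428] [ 0.0166 -0.0093  0.016 ] 0.0460198344300123 51.39890517457388
0 [145.3195 191.5758]
-0.035 [147.7699 203.8334]
-0.1 [152.0134 225.0614]
-0.148 [154.9157 239.5797]
```

View pics/s3.png

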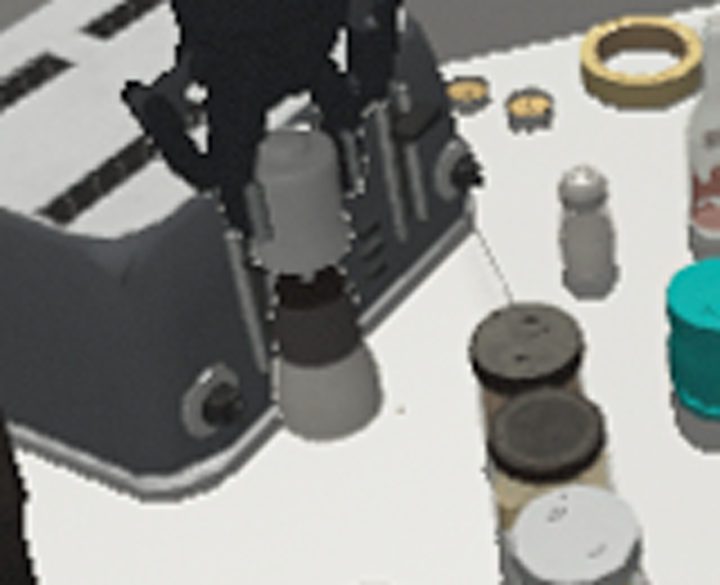

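The mill hangs upright: foot bottom edge at crop (330,438), matching the prediction of about 247 px, with head and foot in line and no tilt. Before carrying, I check where the wrist lies relative to the boiler at the tumbler pose.

```bash
python3 - <<'E'
from h import *
np.set_printoptions(precision=3,suppress=True)
p=np.array([.4908,.3336]);a=np.radians(24.4);lat=np.array([-np.sin(a),np.cos(a)]);al=np.array([np.cos(a),np.sin(a)])
for z in(.45,.55,.6):
  for l in(0,.05,.1009,.15):
    for f in (-.2,0):
      u=proj("top",[*(p+lat*(l-.1009)+al*f),z]);print(z,l,f,(400+(u[0]-70)*2.222,(u[1]-150)*2.222))
E
```

```text
0.45 0 -0.2 (np.float64(684.8366165787038), np.float64(227.5798979237113))
0.45 0 0 (np.float64(588.2312893290848), np.float64(61.76211505516002))
0.45 0.05 -0.2 (np.float64(640.8882568361286), np.float64(254.8575381716919))
0.45 0.05 0 (np.float64(545.5926067753561), np.float64(86.65874630670774))
0.45 0.1009 -0.2 (np.float64(595.4872729502507), np.float64(283.0367856475336))
0.45 0.1009 0 (np.float64(501.57372085878455), np.float64(112.36127521078156))
0.45 0.15 -0.2 (np.float64(551.0453543088851), np.float64(310.62076547590465))
0.45 0.15 0 (np.float64(458.5133500879185), np.float64(137.504129267923))
0.55 0 -0.2 (np.float64(667.8345068037249), np.float64(222.53980688559543))
0.55 0 0 (np.float64(559.1690316369487), np.float64(34.79632590112941))
0.55 0.05 -0.2 (np.float64(617.500229075245), np.float64(253.65150081992988))
0.55 0.05 0 (np.float64(510.5525507779054), np.float64(62.83709043106854))
0.55 0.1009 -0.2 (np.float64(565.3936754708396), np.float64(285.8586411797881))
0.55 0.1009 0 (np.float64(460.2674156788365), np.float64(91.84029279689518))
0.55 0.15 -0.2 (np.float64(514.2806316561852), np.float64(317.45169162131623))
0.55 0.15 0 (np.float64(410.98364381821204), np.float64(120.26593400893182))
0.6 0 -0.2 (np.float64(657.4002751044544), np.float64(219.44669206789726))
0.6 0 0 (np.float64(541.5131598116016), np.float64(18.414098408124776))
0.6 0.05 -0.2 (np.float64(603.123166567701), np.float64(252.91012687553444))
0.6 0.05 0 (np.float64(489.2332122523185), np.float64(48.34333660003185))
0.6 0.1009 -0.2 (np.float64(546.8628578649495), np.float64(287.59626295179993))
0.6 0.1009 0 (np.float64(435.09664976459715), np.float64(79.33545019671743))
0.6 0.15 -0.2 (np.float64(491.60386126060286), np.float64(321.66506065042546))
0.6 0.15 0 (np.float64(381.9766481702792), np.float64(109.74560274455644))
```

The forearm lies in line with the TCP, at most 0.07 m to its right, so there is about 6 cm to the boiler at the tumbler. I carry the mill over, foot at about 0.14 m against jars of at most 0.097 m.

servo_tool(steps=[-0.6,0.85,0,0,0,0,-1,-1.25,1.75,0,0,0,0,-1,-1.25,1.75,0,0,0,0,-1,-1.25,1.75,0,0,0,0,-1,-1.25,1.75,0,0,0,0,-1])

```text
t: 5.57
ee_pos: [0.4658, 0.2352, 0.2896]
orientation: [[0.917, 0.399, -0.003], [0.399, -0.917, -0.001], [-0.003, 0.0, -1.0]]
wrist_force: [-0.1, -0.7, -2.6]
opening: 0.0459
gripper_force: 51.4
```

servo_tool(steps=[-1.25,1.75,0,0,0,0,-1,-1.25,1.75,0,0,0,0,-1,-1.25,1.75,0,0,0,0,-1,-1.25,1.75,0,0,0,0,-1,-1.25,1.75,0,0,0,0,-1])

```text
t: 5.98
ee_pos: [0.4431, 0.1301, 0.2898]
orientation: [[0.917, 0.398, -0.003], [0.398, -0.917, -0.001], [-0.003, -0.0, -1.0]]
wrist_force: [-0.1, -0.7, -2.8]
opening: 0.0459
gripper_force: 51.4
```

servo_tool(steps=[-1.25,1.75,0,0,0,0,-1,-1.25,1.75,0,0,0,0,-1,-1.25,1.75,0,0,0,0,-1,-0.6,0.9,0,0,0,0,-1,0,0,0,0,0,0,-1])

```text
t: 6.4
ee_pos: [0.4278, 0.0559, 0.29]
orientation: [[0.918, 0.396, -0.002], [0.396, -0.918, -0.001], [-0.003, -0.0, -1.0]]
wrist_force: [1.0, 0.6, -2.7]
opening: 0.0458
gripper_force: 51.6
```

servo_tool(steps=[0,0,0,0,0,0,-1,0,0,0,0,0,0,-1,0,0,0,0,0,0,-1])

```text
t: 6.65
ee_pos: [0.4288, 0.0585, 0.2909]
orientation: [[0.917, 0.399, -0.001], [0.399, -0.917, 0.0], [-0.001, -0.001, -1.0]]
wrist_force: [-1.1, -0.7, -1.5]
opening: 0.0459
gripper_force: 51.6
```

```bash
python3 - <<'E'
from h import *
import cv2
np.set_printoptions(precision=4,suppress=True)
for i in range(3):
    a=env.get_image("side");s=env.state();print(s["ee_pos"],s["wrist_force"],s["qd"].round(1))
b=env.get_image("top")
print(s["orientation"])
p=s["ee_pos"]+[.0018,.0008,0]
print("foot base pred",proj("side",p-[0,0,.1496]),"rim pred",proj("side",[.4285,.0575,.09]))
cv2.imwrite("pics/side4.png",a);cv2.imwrite("pics/top4.png",b)
cv2.imwrite("pics/s4.png",cv2.resize(a[150:280,195:340],(669,600),interpolation=cv2.INTER_CUBIC))
E
```

```text
[0.4289 0.0585 0.291 ] [ 0.4856 -0.3766 -2.0639] [ 0.2  0.1 -0.1 -0.   0.1  0. ]
[0.4289 0.0585 0.2911] [ 0.0518 -0.9415 -3.1778] [-0.1 -0.1 -0.2 -0.   0.2 -0.1]
[0.429  0.0585 0.2912] [ 0.2741 -0.5528 -2.4875] [-0.1 -0.  -0.1 -0.1 -0.1  0. ]
[[ 0.9167  0.3995 -0.0004]
 [ 0.3995 -0.9167  0.0001]
 [-0.0003 -0.0002 -1.    ]]
foot base pred [265.3864 223.1177] rim pred [265.7177 237.8324]
```

View pics/s4.png

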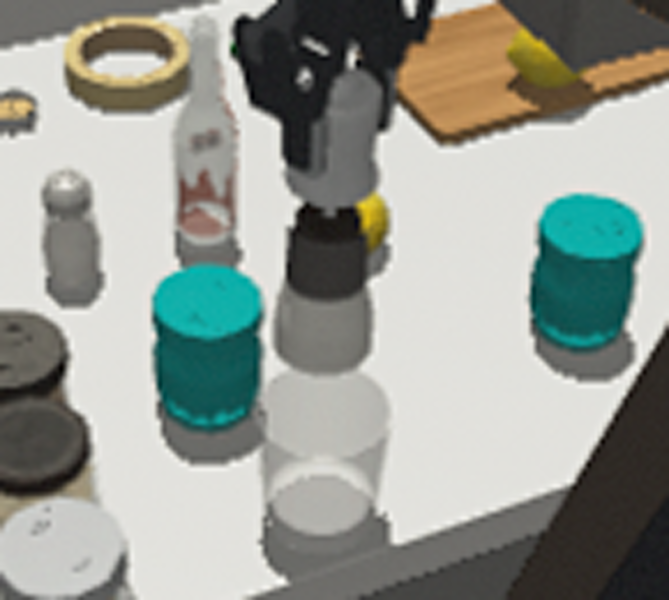

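The mill hangs upright over the tumbler: foot x 273–373 with bottom edge y≈374, rim x 261–390 with far edge y≈370. They line up to within about 1 px. I'll check the depth direction numerically.

```bash
python3 - <<'E'
from h import *
np.set_printoptions(precision=2,suppress=True)
t=np.linspace(0,6.283,400)
def bb(n,c,r):
    q=np.array([proj(n,[c[0]+r*np.cos(k),c[1]+r*np.sin(k),c[2]]) for k in t]);return q.min(0),q.max(0)
p=env.state()["ee_pos"]+[.0018,.0008,-.1496]
print("foot pred",bb("side",p,.0275),"obs u 253.8-275.4 bottom v 230.6")
print("rim pred",bb("side",[.4285,.0575,.09],.04),"obs u 251.2-279.1 top v 229.8")
print("rim top pred",bb("top",[.4285,.0575,.09],.04),"obs u 232-254.7 v 217-")
print("base pred",bb("side",[.4285,.0575,.0],.035))
E
```

```text
foot pred (array([254.7 , 215.95]), array([276.11, 230.54])) obs u 253.8-275.4 bottom v 230.6
rim pred (array([250.61, 227.4 ]), array([280.82, 248.94])) obs u 251.2-279.1 top v 229.8
rim top pred (array([231.1 , 216.56]), array([255.8 , 241.28])) obs u 232-254.7 v 217-
base pred (array([252.09, 251.58]), array([277.17, 270.66]))
```

Predictions and observations agree within about 1.5 px (a foot-edge fillet and calibration). Small centring correction, then 3.4 cm down to leave a 17.5 mm gap.

servo_tool(steps=[-0.15,0.03,0.5,0,0,0,-1,-0.15,0.02,0.9,0,0,0,-1,0,0,0.9,0,0,0,-1,0,0,0.7,0,0,0,-1,0,0,0.4,0,0,0,-1])

```text
t: 7.27
ee_pos: [0.4255, 0.0563, 0.2552]
orientation: [[0.917, 0.398, -0.003], [0.398, -0.917, 0.0], [-0.003, -0.002, -1.0]]
wrist_force: [0.5, -0.0, -2.8]
opening: 0.046
gripper_force: 51.6
```

servo_tool(steps=[0,0,0,0,0,0,-1,0,0,0,0,0,0,-1,0,0,0,0,0,0,-1,0,0,0,0,0,0,-1,0,0,0,0,0,0,-1])

```text
t: 7.68
ee_pos: [0.4267, 0.0562, 0.2579]
orientation: [[0.917, 0.398, 0.001], [0.398, -0.917, -0.0], [0.001, 0.001, -1.0]]
wrist_force: [0.7, 1.5, -2.2]
opening: 0.0462
gripper_force: 51.7
```

servo_tool(steps=[0,0,0,0,0,0,-1,0,0,0,0,0,0,-1,0,0,0,0,0,0,-1,0,0,0,0,0,0,-1,0,0,0,0,0,0,-1])

```text
t: 8.1
ee_pos: [0.4264, 0.0563, 0.2574]
orientation: [[0.917, 0.398, 0.0], [0.398, -0.917, -0.0], [0.0, 0.0, -1.0]]
wrist_force: [-0.9, 1.2, -3.3]
opening: 0.046
gripper_force: 51.7
```

```bash
python3 - <<'E'
from h import *
import cv2
a=env.get_image("side");b=env.get_image("top");s=env.state();print(s["ee_pos"],s["wrist_force"])
A=cv2.resize(a[195:275,230:305],(450,480),interpolation=cv2.INTER_CUBIC);B=cv2.resize(b[190:260,210:275],(350,480),interpolation=cv2.INTER_CUBIC)
cv2.imwrite("pics/s5.png",np.hstack([A,B]))
E
```

```text
[0.42640722 0.05626925 0.257332  ] [ 0.51894222  0.01952157 -2.63465801]
```

View pics/s5.png

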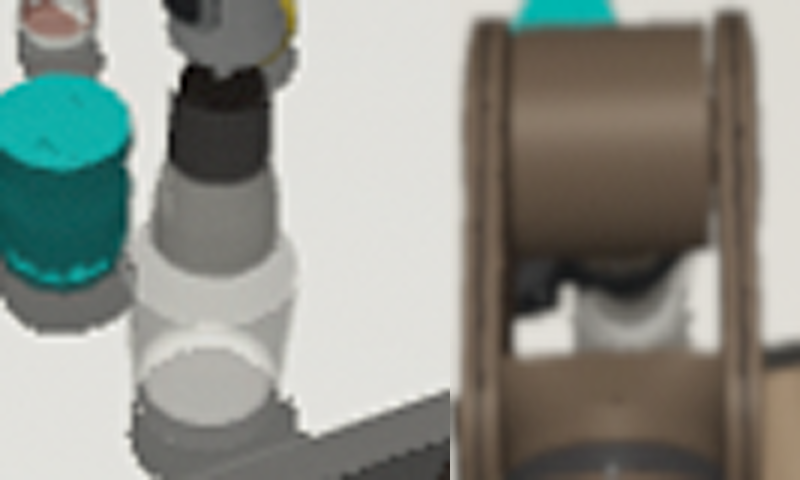

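The side view shows the foot (x 152–278, bottom 277) above the mouth (x 131–298), upright and clear of the glass; it sits about 2 mm to image-right of centre. I nudge it by a millimetre, settle and hand in.

servo_tool(steps=[0.1,-0.08,0,0,0,0,-1,0,0,0,0,0,0,-1,0,0,0,0,0,0,-1,0,0,0,0,0,0,-1,0,0,0,0,0,0,-1])

```text
t: 8.62
ee_pos: [0.427, 0.0574, 0.2573]
orientation: [[0.917, 0.398, -0.0], [0.398, -0.917, -0.0], [-0.0, 0.0, -1.0]]
wrist_force: [0.4, 0.9, -2.3]
opening: 0.0462
gripper_force: 51.7
```

```bash
python3 - <<'E'
from h import *
s=env.state();print(s["ee_pos"],s["gripper_force"],abs(s["qd"]).max())
print(env.close_job())
E
```

```text
[0.42701708 0.05741012 0.25732282] 51.66430406039581 0.08424590323023604
the job is handed in; nothing more can be done
None
```

The job is handed in after about 8.6 s: the mill is held steady and upright, centred over the tumbler to within about 2 mm, its foot about 17–18 mm above the rim by calculation, and I saw no sign that it touched the glass or jars.

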